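# Cover the damp bowl, set the vase out to dry

### The job

The clear damp box has two bays but only one sliding cover, left half-way. Slide the cover fully home to its stop over the bay in which the clay bowl is standing, so the bowl stays damp, and take the vase from the modelling board and set it down gently, upright, with its whole foot on the round plywood bat lying in the other, open bay. Leave the bowl, the bat, the mug, the jar and the spatula where they are.

Things in the scene. Friction and masses are not known exactly. Their poses are not given: they have to be found in the camera images.
- damp_box: Fixed clear plastic tub, plaster floor, 200 mm along its x, 400 mm along its y, 110 mm high, walls 6 mm. A white partition at y = 0 splits it into a +y bay and a -y bay, open at the top except under the cover; either may hold the bowl. Bay floors lie 20 mm above the table. Origin: centre of its underside, on the table; z up.
- cover (a joint): Grey sliding cover, 206 x 200 x 8 mm, on the box's rim (its top is 118 mm above the table). Slides along the box's y: 0 = centred over the partition; +0.100 m = end stop, covering the whole +y bay; -0.100 m = end stop, covering the whole -y bay. Starts near the middle; about 2 N of friction, stays where left.
- cover_grip (a point): Centre in plan of the wooden grip bar on the cover, 140 mm above the table. The bar is 90 mm long along the box's x, 18 mm thick along the box's y (the sliding axis) and rises 34 mm above the cover (its top is 152 mm above the table). Axes as the box's.
- bowl: Small open bowl of grey-brown clay, loose, rim diameter 96 mm, 65 mm high, standing in one of the bays. Origin: centre of its underside; z up.
- bat: Round flat disc of plywood (a potter's bat), loose, diameter 110 mm, 12 mm thick, lying on the floor of the bay that has no bowl. Origin: centre of its underside; z up; its top face is at z = 12 mm.
- vase: Slender clay vase (rigid, leather-hard), 130 mm high, about 0.35 kg, standing on the board. Foot diameter 56 mm, belly diameter 76 mm at 25 mm up, tapering to a straight round neck of diameter 44 mm from 72 to 130 mm up. Origin: centre of its foot; z up.
- board: Fixed dark modelling board, 220 x 200 mm, 18 mm thick, lying on the table. Origin: centre of its underside.
- mug: White mug, rim diameter 76 mm, 85 mm high, bystander. Origin: centre of its underside.
- jar: Closed glass jar, diameter 80 mm, 110 mm high, bystander. Origin: centre of its underside.
- spatula: Spatula 200 mm long lying on the table along its own x, bystander. Origin: centre of its underside.
Things that resemble listed ones, but are neither listed nor needed, are in the scene too. Leave any turquoise or yellow look-alike of the vase alone.

How it is judged:
At the end, for the whole second after the job is handed in: The cover is within 6 mm of its end stop over the bay with the bowl; the vase stands upright (within 0.1 rad), released and at rest, on the flat bat in the open bay, its axis within 27 mm of the bat's centre; bowl and bat are within 30 mm of where they began (((y of bowl in the frame of damp_box above 0.04 m and y of bat in the frame of damp_box below -0.04 m and value of joint cover above 0.094 m) or (y of bowl in the frame of damp_box below -0.04 m and y of bat in the frame of damp_box above 0.04 m and value of joint cover below -0.094 m)) and horizontal distance between vase and bat below 0.027 m and z of vase in the frame of bat between 0.009 and 0.016 m and angle between vase's own z axis and vertical below 0.1 rad and angle between bat's own z axis and vertical below 0.05 rad and distance of each of bowl, bat from where it was at the start of the episode below 0.03 m and linear speed of vase below 0.02 m/s and contact force between the fingers and vase below 0.05 N); the robot touches nothing.
It fails at once if the bowl tipped over or pushed more than 40 mm (angle between bowl's own z axis and vertical above 0.5 rad or distance of bowl from where it was at the start of the episode above 0.04 m).
It fails at once if the vase dropped: moving faster than 0.6 m/s while not held (a fall of about 20 mm) (linear speed of vase above 0.6 m/s and contact force between the fingers and vase below 0.05 N).
It fails at once if the mug, jar or spatula pushed more than 30 mm (distance of any of mug, jar, spatula from where it was at the start of the episode above 0.03 m).
It also fails if it takes over 64 s, if anything falls off the work surface, if the arm or the gripper's body presses on something with over 40 N, if the wrist force passes 120 N, or if a joint passes its speed limit or range.

### The arm

A 6-joint arm with a two-finger parallel gripper is mounted at the origin on the work surface. World frame = base frame: x ahead of the robot, y to its left, z up, the work surface at z = 0. Lengths are in m, angles in rad, forces in N, time in s.
With the tool pointing down it reaches from about 0.375 to 0.9 m from the base axis. Payload 3.1 kg.
Tool frame: the origin (TCP) lies midway between the tips of the shut fingers; the grasp point (between the pads) lies 19 mm behind it; z points along the fingers, y is the line along which they close (so a half turn about z gives the same grasp; the last joint's range is limited). The gripper opens to 87 mm and grips with 3 to 60 N. Pads are 19 mm wide; open, the fingers measure 117 mm over their backs; the gripper's body (75 mm by 190 mm) begins 51 mm behind the grasp point.
Start: joints at [1.167, 0.527, 1.433, -0, 1.181, -0.178], TCP at [0.14, 0.609, 0.223] pointing down, gripper open.
Joint ranges: [-3.08, 3.08], [-0.75, 2.2], [0.22, 2.44], [-1.43, 4.57], [0, 2.65], [-2.85, 2.85]. Speed limits (rad/s): [2.79, 2.79, 3.14, 3.14, 3.14, 3.14].

### API

Orientations are given as a unit quaternion [x, y, z, w].
In Python, from rig import robot gives the robot as it stands.
- The arm moves only by the shell command python3 -m jog 'ROWS' [FORCE]. ROWS is a JSON object of lists of equal length, an entry for each row: "dp": the shift along the tool's x, y, z in mm, a list of three; "delta_rot": the turn, a rotation vector about the tool's x, y, z in rad, a list of three; "gripper": the opening, from -1 (shut) to 1 (fully open). A call has 1 to 12 rows; each row is the pose to reach, as a shift and turn from the pose commanded when the call began, along the tool's axes at that moment; what a row does not reach only later rows make up. A row lasts 1/10 s, in which the tool goes at most 50 mm and 8.59 degrees, less where a joint would pass 70% of its speed; a pose out of reach is approached as far as the arm can. A call with a gripper value outside its range is refused whole. The fingers move at their own pace and stop on an object; FORCE is the grip in N (left out, the last holds). Time passes only in rows, so rows that repeat a pose let the fingers close. It gives the time, the measured TCP pose, the force, the opening and the grip force at its end, in the units of the state.
- robot.get_obs(): the state, without advancing time (a new reading comes with each control period).
- robot.camera(name): name is "scene" or "top" or "wrist"; returns the picture (384x512x3 uint8, red, green, blue); there is no depth.
- robot.camera_model(name): a dict with "fx", "fy", "cx", "cy" (pixels), "k1" (the pictures are not rectified: a ray, as slopes to the right and down, at radius r is drawn at 1 + k1 r^2 times it, then the intrinsics apply), "xyz" and "orientation" of the camera in the world; the wrist camera has in their place "T_tool_cam" (4x4, takes a point from camera to tool coordinates, whose origin is the TCP and whose axes are the flange's). Camera axes: x right, y down, z forward; pixel columns grow to the right and rows downward; lengths in m; the calibration is good to about 2 mm. A picture is of the moment at which its call begins: read the wrist's pose just before it. camera_model takes no time and is no camera call.
- robot.hand_in(): hands the job in; it is judged then, once.
Trained networks look in the newest picture that a camera, given by its name, has taken for a name from the list of things; names that differ only in an ending like _2 or _b are one class to them, and where a whole thing is asked for, a point or a joint stands for the part that bears it (a point fixed in the world has none). Each returns a list of dicts, best first, with "score" (0 to 1); they miss things now and then, are a little off and sometimes report something else, mostly with a low value. They report only what shows in the picture. A call takes as long as a camera call. They do not tell look-alikes from the thing itself.
- robot.search_frame(name, camera): "rect" ([left, top, right, bottom] in pixels, round what is visible of it).
The state is a dict: "time": time; "q": joint angles; "joint_velocities": joint speeds; "joint_torque": joint torques, N m; "position": TCP position; "tool_rot": TCP orientation; "ft_force": force on the tool from outside, world axes, zero at the start; "moment": the same for the moment, N m; "grip_width": finger opening in m; "grip_force": force on a finger pad.
Only numpy, scipy, OpenCV 4.12 (cv2) and the standard library are available. Lean on these libraries where they do the work, as an engineer would, in place of code of your own. Each camera call takes 0.05 s, during which the arm holds its last target. There are 200 camera calls.

## Working session

There is one attempt and no reset: what is moved stays moved. The work goes in short steps, Python scripts to look and compute and a shell command to move; the robot and the scene stay as the last step left them, time stands still between calls to the robot, and variables do not carry over. Pictures are saved under pics/ and viewed, at most 10 in all, crops included, and the job is handed in when it is done.

```bash
mkdir -p pics; ls
python3 - <<'E'
from rig import robot
import cv2,numpy as np
o=robot.get_obs();print({k:np.round(o[k],3).tolist() for k in('time','position','tool_rot','grip_width')})
for c in('scene','top'):
    im=robot.camera(c);cv2.imwrite(f'pics/{c}0.png',im[:,:,::-1])
    m=robot.camera_model(c);print(c,m)
    for n in('damp_box','cover_grip','bowl','bat','vase','board'):
        print(n,[(np.round(d['rect']).tolist(),round(d['score'],2)) for d in robot.search_frame(n,c)][:4])
print(robot.camera_model('wrist'))
E
```

```text
pics
{'time': 0.0, 'position': [0.14, 0.608, 0.222], 'tool_rot': [0.113, 0.994, -0.001, -0.0], 'grip_width': 0.087}
scene {'fx': 382.76372967499117, 'fy': 382.76372967499117, 'cx': 260.1677089928579, 'cy': 193.54821262879253, 'k1': -0.11756085404545717, 'xyz': array([1.16896517, 0.0790312 , 1.05971748]), 'orientation': array([ 0.62447108,  0.72412263, -0.21939603, -0.19377222])}
damp_box [([214.0, 155.0, 364.0, 259.0], 0.65)]
cover_grip [([259.0, 165.0, 340.0, 238.0], 0.91)]
bowl [([234.0, 180.0, 266.0, 207.0], 0.85), ([327.0, 215.0, 341.0, 240.0], 0.48)]
bat [([326.0, 215.0, 344.0, 241.0], 0.79)]
vase [([142.0, 111.0, 162.0, 145.0], 0.79), ([108.0, 141.0, 130.0, 175.0], 0.78), ([162.0, 130.0, 186.0, 162.0], 0.72), ([150.0, 152.0, 177.0, 187.0], 0.55)]
board [([122.0, 167.0, 198.0, 233.0], 0.7)]
top {'fx': 468.44632978402547, 'fy': 468.44632978402547, 'cx': 261.0786561346447, 'cy': 186.49515289357373, 'k1': -0.16141089348364376, 'xyz': array([ 0.38561358, -0.00724402,  1.8943217 ]), 'orientation': array([ 0.71306285, -0.69969056,  0.02757469, -0.03484423])}
damp_box [([186.0, 157.0, 
[... 188 characters left out ...]
, 0.17)]
vase [([380.0, 210.0, 406.0, 230.0], 0.77), ([336.0, 231.0, 356.0, 251.0], 0.76), ([342.0, 200.0, 360.0, 216.0], 0.74), ([365.0, 248.0, 385.0, 265.0], 0.74)]
board [([323.0, 166.0, 374.0, 223.0], 0.57)]
{'fx': 290.37232388280063, 'fy': 290.37232388280063, 'cx': 255.10911074834934, 'cy': 190.29996227033803, 'k1': -0.07261499135716894, 'T_tool_cam': array([[ 6.25002789e-04, -9.62992257e-01, -2.69528334e-01,
         7.41889066e-02],
       [ 9.99999485e-01,  3.86438880e-04,  9.38175274e-04,
         4.15029865e-04],
       [-7.99299297e-04, -2.69528781e-01,  9.62992003e-01,
        -1.62637594e-01],
       [ 0.00000000e+00,  0.00000000e+00,  0.00000000e+00,
         1.00000000e+00]])}
```

Run:
```python
import cv2,numpy as np
a=cv2.imread('pics/top0.png')[130:290,170:430]; b=cv2.imread('pics/scene0.png')[95:275,90:380]
cv2.imwrite('pics/top_c.png',cv2.resize(a,None,fx=3,fy=3,interpolation=2))
cv2.imwrite('pics/scene_c.png',cv2.resize(b,None,fx=2.75,fy=2.75,interpolation=2))
```

```text
(no output)
```

View pics/top_c.png

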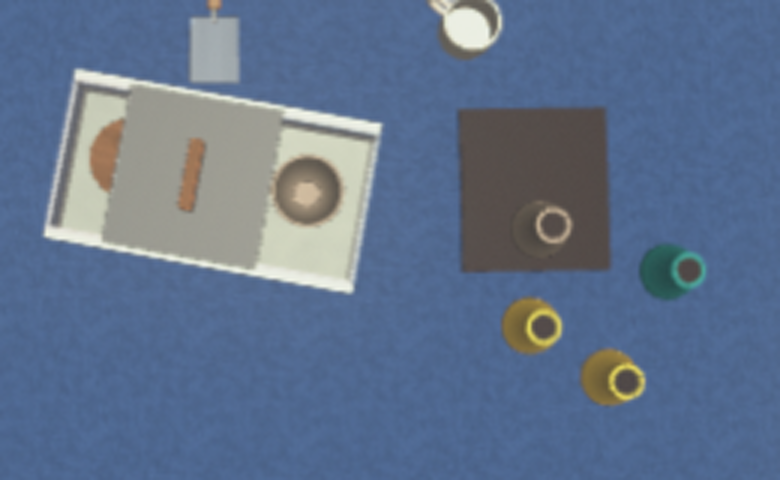

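View pics/scene_c.png

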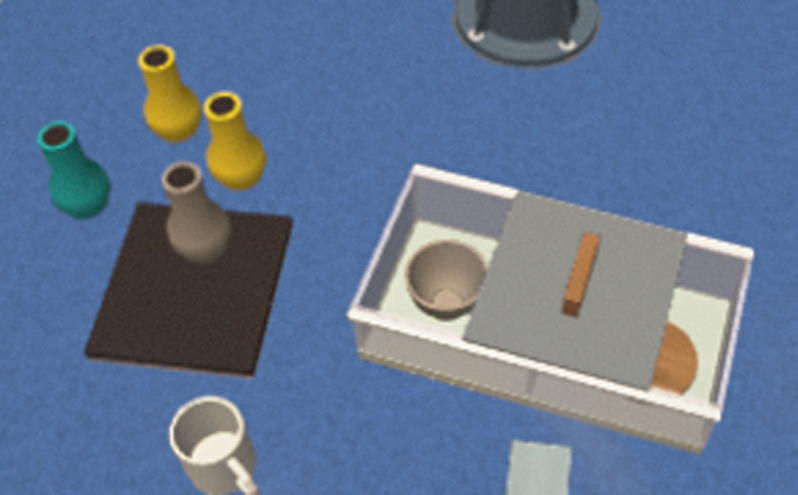

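The top crop shows the bowl in the right-hand bay (crop 308,190; full image 273,193) and the bat in the left bay, partly under the cover (crop 110,155). The cover's bar is at crop (192,175).

There are four vase-like things in the top crop: clay-brown on the board (553,225), yellow (543,327), yellow (626,381) and turquoise (688,270). Only the clay-brown one stands on the board and has the clay colour, and the enlarged scene crop confirms it.

```bash
cat > h.py <<'E'
from rig import robot
import cv2,numpy as np
from scipy.spatial.transform import Rotation as R
def cam(c,o=None):
    m=robot.camera_model(c)
    K=np.array([[m['fx'],0,m['cx']],[0,m['fy'],m['cy']],[0,0,1.]]);d=np.array([m['k1'],0,0,0.])
    if c=='wrist':
        T=np.eye(4);T[:3,:3]=R.from_quat(o['tool_rot']).as_matrix();T[:3,3]=o['position'];T=T@m['T_tool_cam']
        return K,d,T[:3,:3],T[:3,3]
    return K,d,R.from_quat(m['orientation']).as_matrix(),np.array(m['xyz'])
def back(c,uv,z,o=None):
    K,d,Rm,t=cam(c,o)
    r=cv2.undistortPoints(np.array(uv,float).reshape(-1,1,2),K,d).reshape(-1,2)
    w=np.c_[r,np.ones(len(r))]@Rm.T
    return t+w*((np.asarray(z)-t[2])/w[:,2])[:,None]
def proj(c,P,o=None):
    K,d,Rm,t=cam(c,o);return cv2.projectPoints((np.array(P,float).reshape(-1,3)-t)@Rm,np.zeros(3),np.zeros(3),K,d)[0].reshape(-1,2)
def totool(o,v): return R.from_quat(o['tool_rot']).inv().apply(v)*1000
E
python3 - <<'E'
from h import *
f=lambda c,s,o:(np.array(c,float)+.5)/s-.5+o
T=lambda c,z:back('top',f(c,3,[170,130]),z);S=lambda c,z:back('scene',f(c,2.75,[90,95]),z)
cs=T([(78,70),(382,123),(352,293),(45,237)],.110);print('box top',cs.round(3).tolist(),cs.mean(0).round(3),[np.linalg.norm(cs[i]-cs[i-1]).round(3) for i in range(4)])
cs=S([(415,167),(752,252),(717,415),(350,316)],.110);print('box scene',cs.round(3).tolist(),cs.mean(0).round(3),[np.linalg.norm(cs[i]-cs[i-1]).round(3) for i in range(4)])
print('bar',T([(199,138),(186,212),(192,175)],.152).round(3).tolist(),S([(590,235),(572,303)],.152).round(3).tolist())
print('vase',T([(553,225)],.148).round(3),S([(182,177)],.148).round(3))
print('vase2',T([(543,327)],.13).round(3),'board',T([(460,110),(606,108),(610,270),(461,271)],.018).round(3).tolist())
print('bowl',T([(308,190)],.085).round(3),'mug',T([(471,22)],.085).round(3))
E
```

```text
box top [[0.669, 0.268, 0.11], [0.607, -0.124, 0.11], [0.389, -0.089, 0.11], [0.453, 0.304, 0.11]] [0.529 0.09  0.11 ] [np.float64(0.219), np.float64(0.397), np.float64(0.22), np.float64(0.398)]
box scene [[0.396, -0.091, 0.11], [0.46, 0.301, 0.11], [0.668, 0.265, 0.11], [0.608, -0.124, 0.11]] [0.533 0.087 0.11 ] [np.float64(0.214), np.float64(0.397), np.float64(0.212), np.float64(0.393)]
bar [[0.579, 0.107, 0.152], [0.486, 0.121, 0.152], [0.532, 0.115, 0.152]] [[0.495, 0.117, 0.152], [0.584, 0.106, 0.152]]
vase [[ 0.478 -0.337  0.148]] [[ 0.48  -0.341  0.148]]
vase2 [[ 0.351 -0.329  0.13 ]] board [[0.638, -0.235, 0.018], [0.645, -0.434, 0.018], [0.426, -0.44, 0.018], [0.421, -0.238, 0.018]]
bowl [[ 0.521 -0.031  0.085]] mug [[ 0.746 -0.241  0.085]]
```

The brown vase is at about (0.479,-0.339). The box centre is at (0.531,0.089) with yaw -0.162, and the cover bar at (0.534,0.113), about 24 mm off centre. The cover has to go about 125 mm along (-0.161,-0.987), towards the bowl.

```bash
python3 -m jog '{"dp":[[-247,-197,0],[-247,-197,0],[-247,-197,0],[-247,-197,0],[-247,-197,0],[-247,-197,0],[-247,-197,0],[-494,-393,0],[-494,-393,0],[-494,-393,0],[-494,-393,0],[-494,-393,0]],"delta_rot":[[0,0,-0.065],[0,0,-0.065],[0,0,-0.065],[0,0,-0.065],[0,0,-0.065],[0,0,-0.065],[0,0,-0.065],[0,0,-0.065],[0,0,-0.065],[0,0,-0.065],[0,0,-0.065],[0,0,-0.065]],"gripper":[1,1,1,1,1,1,1,1,1,1,1,1]}' 20
python3 - <<'E'
from h import *
o=robot.get_obs();t=np.array([.533,.114,.222])
print(o['time'],o['position'],R.from_quat(o['tool_rot']).as_matrix().round(3).tolist(),totool(o,t-o['position']))
E
```

```text
time: 1.9
position: [0.4938, 0.1648, 0.2228]
tool_rot: [0.08, 0.997, 0.0, 0.0]
ft_force: [0.1, 0.9, 0.3]
grip_width: 0.0868
grip_force: 0.0
1.9 [0.49375867 0.16476142 0.22284611] [[-0.987, 0.16, 0.001], [0.16, 0.987, 0.0], [-0.001, 0.0, -1.0]] [-46.8722805  -43.81287273   0.86132245]
```

```bash
python3 -m jog '{"dp":[[0,0,0],[-23,-22,0],[-47,-44,0],[-47,-44,0]],"delta_rot":[[0,0,0],[0,0,0],[0,0,0],[0,0,0]],"gripper":[1,1,1,1]}'
python3 - <<'E'
from h import *
o=robot.get_obs();im=robot.camera('wrist');t=np.array([.533,.114,.127])
print(o['position'],totool(o,t-o['position']))
cv2.imwrite('pics/w1.png',im[:,:,::-1])
for x in(-.045,.045):
  P=np.array([.533,.114,.152])+x*np.array([.987,-.161,0]);print(proj('wrist',P,o))
for d in robot.search_frame('cover_grip','wrist')[:2]:print(d)
E
```

```text
time: 2.3
position: [0.5349, 0.1132, 0.2229]
tool_rot: [0.082, 0.997, -0.0, 0.002]
ft_force: [-0.4, -0.5, -0.6]
grip_width: 0.0871
grip_force: 0.0
[0.53485627 0.11322052 0.22286887] [ 2.30326662  0.50665217 95.86099801]
[[254.79497712 144.12724306]]
[[254.99335195 246.32424273]]
{'rect': [139.8, 73.2, 365.9, 286.2], 'score': 0.93}
{'rect': [246.1, 283.5, 289.6, 305.4], 'score': 0.75}
```

View pics/w1.png

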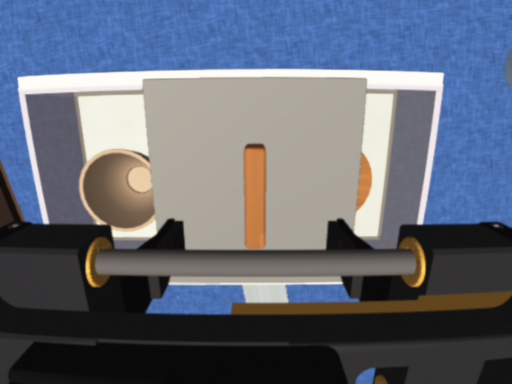

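The wrist view shows the bar from (255,145) to (255,248), within a pixel or two of the prediction. Descending and gripping it.

```bash
python3 -m jog '{"dp":[[0,0,40],[0,0,75],[0,0,95],[0,0,95],[0,0,95],[0,0,95],[0,0,95],[0,0,95],[0,0,95],[0,0,95],[0,0,95],[0,0,95]],"delta_rot":[[0,0,0],[0,0,0],[0,0,0],[0,0,0],[0,0,0],[0,0,0],[0,0,0],[0,0,0],[0,0,0],[0,0,0],[0,0,0],[0,0,0]],"gripper":[1,1,1,1,-0.5,-0.5,-0.7,-0.7,-0.7,-0.7,-0.7,-0.7]}' 20
```

```text
time: 3.6
position: [0.5319, 0.1155, 0.1275]
tool_rot: [0.08, 0.997, -0.0, -0.0]
ft_force: [0.0, -0.1, -0.9]
grip_width: 0.0314
grip_force: 0.0
```

```bash
python3 -m jog '{"dp":[[0,0,0],[0,0,0],[0,0,0],[0,0,0],[0,-20,0],[0,-40,0],[0,-60,0],[0,-80,0],[0,-95,0],[0,-108,0],[0,-114,0],[0,-114,0]],"delta_rot":[[0,0,0],[0,0,0],[0,0,0],[0,0,0],[0,0,0],[0,0,0],[0,0,0],[0,0,0],[0,0,0],[0,0,0],[0,0,0],[0,0,0]],"gripper":[-1,-1,-1,-1,-1,-1,-1,-1,-1,-1,-1,-1]}' 20
```

```text
time: 4.8
position: [0.5135, 0.0019, 0.1275]
tool_rot: [0.081, 0.997, -0.001, -0.0]
ft_force: [-1.3, -1.3, -0.5]
grip_width: 0.0181
grip_force: 20.0
```

```bash
python3 -m jog '{"dp":[[0,-3,0],[0,-6,0],[0,-8,0],[0,-8,0]],"delta_rot":[[0,0,0],[0,0,0],[0,0,0],[0,0,0]],"gripper":[-1,-1,-1,-1]}' 
python3 -m jog '{"dp":[[0,-1,0],[0,-2,0],[0,-3,0],[0,-3,0]],"delta_rot":[[0,0,0],[0,0,0],[0,0,0],[0,0,0]],"gripper":[-1,-1,-1,-1]}'
```

```text
time: 5.2
position: [0.5125, -0.0048, 0.1275]
tool_rot: [0.08, 0.997, -0.0, 0.0]
ft_force: [0.1, 0.3, -2.2]
grip_width: 0.0186
grip_force: 20.0
time: 5.6
position: [0.5119, -0.0079, 0.1275]
tool_rot: [0.08, 0.997, -0.0, -0.0]
ft_force: [0.5, 1.3, -3.7]
grip_width: 0.0175
grip_force: 20.0
```

```bash
python3 -m jog '{"dp":[[0,-1,0],[0,-2,0],[0,-3,0],[0,-3,0]],"delta_rot":[[0,0,0],[0,0,0],[0,0,0],[0,0,0]],"gripper":[-1,-1,-1,-1]}' 
python3 -m jog '{"dp":[[0,-1,0],[0,-2,0],[0,-3,0],[0,-3,0]],"delta_rot":[[0,0,0],[0,0,0],[0,0,0],[0,0,0]],"gripper":[-1,-1,-1,-1]}'
```

```text
time: 6.0
position: [0.5115, -0.0103, 0.1275]
tool_rot: [0.081, 0.997, 0.001, 0.0]
ft_force: [2.5, 4.4, -4.5]
grip_width: 0.0177
grip_force: 20.0
time: 6.4
position: [0.5115, -0.0103, 0.1275]
tool_rot: [0.082, 0.997, 0.003, 0.001]
ft_force: [5.5, 14.9, -4.1]
grip_width: 0.0176
grip_force: 20.1
```

The cover hit its stop at y=-0.0103, with the force rising and no further movement. Releasing and lifting.

```bash
python3 -m jog '{"dp":[[0,3,0],[0,3,0],[0,3,0],[0,3,0],[0,3,0],[0,3,0],[0,3,-35],[0,3,-80],[0,3,-120],[0,60,-140],[0,60,-140],[0,60,-140]],"delta_rot":[[0,0,0],[0,0,0],[0,0,0],[0,0,0],[0,0,0],[0,0,0],[0,0,0],[0,0,0],[0,0,0],[0,0,0],[0,0,0],[0,0,0]],"gripper":[-1,0,0,0,0,0,1,1,1,1,1,1]}'
python3 - <<'E'
from h import *
o=robot.get_obs();im=robot.camera('wrist');cv2.imwrite('pics/w2.png',im[:,:,::-1])
print(o['position'],o['tool_rot']);np.savez('w2',p=o['position'],q=o['tool_rot'])
for n in('bat','vase','cover_grip'):
  for c in('wrist','top') if n!='bat' else ('wrist',):
    if c=='top':robot.camera('top')
    print(n,c,[(np.round(d['rect']).tolist(),round(d['score'],2)) for d in robot.search_frame(n,c)][:4])
hsv=cv2.cvtColor(im,cv2.COLOR_RGB2HSV)
m=cv2.inRange(hsv,(5,100,90),(18,255,255))
for c in cv2.findContours(m,0,1)[0]:
  if cv2.contourArea(c)>300:
    print(cv2.contourArea(c),cv2.boundingRect(c)); p=back('wrist',c.reshape(-1,2),.032,o)[:,:2].astype(np.float32); print(cv2.minEnclosingCircle(p))
E
```

```text
time: 7.6
position: [0.5207, 0.0466, 0.2682]
tool_rot: [0.079, 0.997, -0.0, 0.001]
ft_force: [0.1, 0.5, -0.2]
grip_width: 0.0825
grip_force: 0.0
[0.52067083 0.04662155 0.26822952] [ 7.88637131e-02  9.96885096e-01 -1.38289065e-04  7.74823749e-04]
bat wrist [([333.0, 140.0, 406.0, 215.0], 0.72)]
vase wrist [([1.0, 161.0, 19.0, 204.0], 0.78), ([0.0, 83.0, 6.0, 108.0], 0.63)]
vase top [([343.0, 198.0, 357.0, 217.0], 0.77), ([383.0, 209.0, 404.0, 233.0], 0.68), ([363.0, 244.0, 382.0, 264.0], 0.58), ([336.0, 230.0, 359.0, 249.0], 0.56)]
cover_grip wrist [([104.0, 82.0, 296.0, 252.0], 0.7)]
cover_grip top [([236.0, 160.0, 295.0, 224.0], 0.93)]
2810.5 (223, 292, 286, 22)
((0.7864394187927246, 0.20130296051502228), 0.24661092460155487)
553.0 (394, 239, 25, 49)
((0.7142324447631836, 0.25518926978111267), 0.045813798904418945)
1435.0 (187, 143, 23, 88)
((0.5428025722503662, -0.03949407860636711), 0.06492628157138824)
4280.5 (330, 139, 76, 75)
((0.5640040040016174, 0.20250694453716278), 0.05515926703810692)
```

View pics/w2.png

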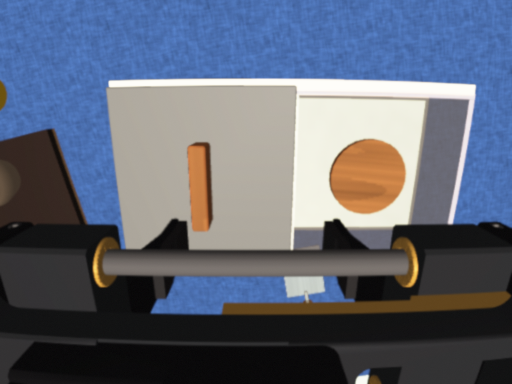

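The cover is flush over the left bay. The bat's ellipse at (368,176) fits radius 55.2 mm against 55 expected, with its centre at (0.564,0.2025). Next, the vase.

```bash
python3 -m jog '{"dp":[[-19,-388,0],[-19,-388,0],[-19,-388,0],[-19,-388,0],[-19,-388,0],[-19,-388,0],[-19,-388,0],[-19,-388,0],[-19,-388,0],[-19,-388,0],[-19,-388,0],[-19,-388,0]],"delta_rot":[[0,0,0],[0,0,0],[0,0,0],[0,0,0],[0,0,0],[0,0,0],[0,0,0],[0,0,0],[0,0,0],[0,0,0],[0,0,0],[0,0,0]],"gripper":[1,1,1,1,1,1,1,1,1,1,1,1]}'
python3 - <<'E'
from h import *
o=robot.get_obs();im=robot.camera('wrist');cv2.imwrite('pics/w3.png',im[:,:,::-1])
print(o['position'],o['tool_rot'])
print('pred rim',proj('wrist',[[.479,-.339,.148],[.479,-.317,.148],[.501,-.339,.148]],o))
for d in robot.search_frame('vase','wrist')[:4]:print(d)
E
```

```text
time: 9.2
position: [0.4773, -0.3391, 0.2675]
tool_rot: [0.08, 0.997, 0.0, -0.0]
ft_force: [0.2, 0.6, 1.2]
grip_width: 0.0868
grip_force: 0.0
[ 0.47725981 -0.33906962  0.26749787] [ 7.95397389e-02  9.96831606e-01  3.47524867e-04 -2.42786551e-04]
pred rim [[254.6617344  187.38086546]
 [276.3093972  184.02907813]
 [258.0557522  207.81860566]]
{'rect': [97.9, 0.2, 186.7, 62.0], 'score': 0.82}
{'rect': [226.2, 139.0, 282.3, 210.4], 'score': 0.81}
{'rect': [216.8, 32.3, 270.2, 101.5], 'score': 0.67}
{'rect': [64.7, 122.4, 150.4, 183.6], 'score': 0.57}
```

View pics/w3.png

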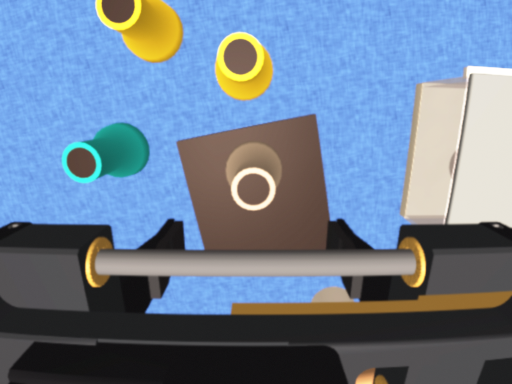

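The brown vase's rim on the board shows at (253,189), against a prediction of (255,187), so it is at about (0.481,-0.341). The yellow ones at (240,57) and (119,9) and the turquoise one at (83,161) are clear of the descent.

```bash
python3 -m jog '{"dp":[[-3.5,-1.5,40],[-3.5,-1.5,80],[-3.5,-1.5,115],[-3.5,-1.5,140],[-3.5,-1.5,155],[-3.5,-1.5,163],[-3.5,-1.5,163],[-3.5,-1.5,163],[-3.5,-1.5,163],[-3.5,-1.5,163],[-3.5,-1.5,163],[-3.5,-1.5,163]],"delta_rot":[[0,0,0],[0,0,0],[0,0,0],[0,0,0],[0,0,0],[0,0,0],[0,0,0],[0,0,0],[0,0,0],[0,0,0],[0,0,0],[0,0,0]],"gripper":[1,1,1,1,1,1,1,0.1,0.1,0.1,0.1,0.1]}' 15
python3 -m jog '{"dp":[[0,0,0],[0,0,0],[0,0,0],[0,0,0],[0,0,0],[0,0,0],[0,0,0],[0,0,0]],"delta_rot":[[0,0,0],[0,0,0],[0,0,0],[0,0,0],[0,0,0],[0,0,0],[0,0,0],[0,0,0]],"gripper":[-0.2,-0.2,-0.5,-0.5,-0.5,-0.5,-0.5,-0.5]}' 15
```

```text
time: 10.5
position: [0.4805, -0.3427, 0.105]
tool_rot: [0.08, 0.997, -0.0, 0.0]
ft_force: [0.3, -0.3, -0.5]
grip_width: 0.0551
grip_force: 0.0
time: 11.3
position: [0.4804, -0.3424, 0.1046]
tool_rot: [0.08, 0.997, 0.0, -0.0]
ft_force: [0.3, 2.6, 2.7]
grip_width: 0.0439
grip_force: 15.0
```

Gripped at 44 mm, as expected for the neck. Raising the grip to 25 N and lifting.

```bash
python3 -m jog '{"dp":[[0,0,0],[0,0,-4],[0,0,-12],[0,0,-25],[0,0,-45],[0,0,-70],[0,0,-95],[0,0,-120],[0,0,-140],[0,0,-155],[0,0,-165],[0,0,-165]],"delta_rot":[[0,0,0],[0,0,0],[0,0,0],[0,0,0],[0,0,0],[0,0,0],[0,0,0],[0,0,0],[0,0,0],[0,0,0],[0,0,0],[0,0,0]],"gripper":[-0.5,-0.5,-0.5,-0.5,-0.5,-0.5,-0.5,-0.5,-0.5,-0.5,-0.5,-0.5]}' 25
python3 - <<'E'
from h import *
o=robot.get_obs();im=robot.camera('wrist');cv2.imwrite('pics/w4.png',im[:,:,::-1])
p=np.array(o['position']);print(p,totool(o,np.array([.564,.2025,p[2]])-p))
a=p.copy();a[2]=p[2]-.1046+.148;print('rim pred',proj('wrist',a,o))
E
```

```text
time: 12.5
position: [0.4809, -0.3433, 0.2716]
tool_rot: [0.08, 0.997, -0.001, 0.001]
ft_force: [-0.2, 0.5, -3.4]
grip_width: 0.0437
grip_force: 25.0
[ 0.48094725 -0.34327144  0.27159774] [  5.40667137 552.02629621  -1.3999173 ]
rim pred [[253.63042821 274.61166749]]
```

View pics/w4.png

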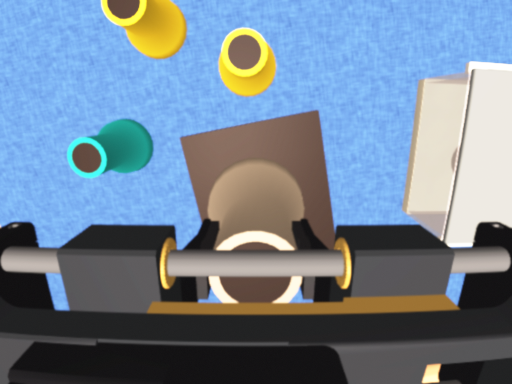

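The vase is held upright, with its rim centred between the fingers at (257,271). Carrying it over to the open bay.

```bash
python3 -m jog '{"dp":[[0,10,0],[0,30,0],[1,55,0],[1,80,0],[1,105,0],[2,130,0],[2,155,0],[2,180,0],[2,205,0],[3,230,0],[3,255,0],[3,280,0]],"delta_rot":[[0,0,0],[0,0,0],[0,0,0],[0,0,0],[0,0,0],[0,0,0],[0,0,0],[0,0,0],[0,0,0],[0,0,0],[0,0,0],[0,0,0]],"gripper":[-0.5,-0.5,-0.5,-0.5,-0.5,-0.5,-0.5,-0.5,-0.5,-0.5,-0.5,-0.5]}'
python3 -m jog '{"dp":[[0,30,0],[0,60,0],[1,90,0],[1,120,0],[1,150,0],[2,180,0],[2,210,0],[2,235,0],[2,255,0],[2,267,0],[2,272,0],[2,272,0]],"delta_rot":[[0,0,0],[0,0,0],[0,0,0],[0,0,0],[0,0,0],[0,0,0],[0,0,0],[0,0,0],[0,0,0],[0,0,0],[0,0,0],[0,0,0]],"gripper":[-0.5,-0.5,-0.5,-0.5,-0.5,-0.5,-0.5,-0.5,-0.5,-0.5,-0.5,-0.5]}'
python3 - <<'E'
from h import *
o=robot.get_obs();p=np.array(o['position']);print(totool(o,np.array([.564,.2025,p[2]])-p))
E
```

```text
time: 13.75
position: [0.5211, -0.0626, 0.2687]
tool_rot: [0.08, 0.997, 0.001, -0.001]
ft_force: [0.3, -0.7, -3.8]
grip_width: 0.0438
grip_force: 25.0
time: 14.95
position: [0.5631, 0.2036, 0.2691]
tool_rot: [0.08, 0.997, -0.0, -0.001]
ft_force: [0.1, 0.4, -3.6]
grip_width: 0.0438
grip_force: 25.0
[-1.05206423e+00 -9.91958555e-01 -6.26585196e-04]
```

```bash
python3 -m jog '{"dp":[[-2,-1,10],[-2,-1,30],[-2,-1,50],[-2,-1,70],[-2,-1,90],[-2,-1,108],[-2,-1,122],[-2,-1,132],[-2,-1,139],[-2,-1,143],[-2,-1,145],[-2,-1,145]],"delta_rot":[[0,0,0],[0,0,0],[0,0,0],[0,0,0],[0,0,0],[0,0,0],[0,0,0],[0,0,0],[0,0,0],[0,0,0],[0,0,0],[0,0,0]],"gripper":[-0.5,-0.5,-0.5,-0.5,-0.5,-0.5,-0.5,-0.5,-0.5,-0.5,-0.5,-0.5]}'
python3 -m jog '{"dp":[[0,0,1],[0,0,2],[0,0,3],[0,0,4],[0,0,4],[0,0,4]],"delta_rot":[[0,0,0],[0,0,0],[0,0,0],[0,0,0],[0,0,0],[0,0,0]],"gripper":[-0.5,-0.5,-0.5,-0.5,-0.5,-0.5]}'
python3 -m jog '{"dp":[[0,0,0.5],[0,0,1],[0,0,1],[0,0,1]],"delta_rot":[[0,0,0],[0,0,0],[0,0,0],[0,0,0]],"gripper":[-0.5,-0.5,-0.5,-0.5]}'
```

```text
time: 16.15
position: [0.566, 0.2018, 0.1248]
tool_rot: [0.08, 0.997, 0.0, 0.0]
ft_force: [-0.1, -0.0, -4.7]
grip_width: 0.043
grip_force: 25.0
time: 16.75
position: [0.5656, 0.2018, 0.1205]
tool_rot: [0.08, 0.997, -0.0, -0.0]
ft_force: [-0.4, 0.2, -4.1]
grip_width: 0.0432
grip_force: 25.0
time: 17.15
position: [0.5657, 0.2017, 0.1195]
tool_rot: [0.08, 0.997, -0.0, -0.0]
ft_force: [0.4, 0.2, -5.1]
grip_width: 0.0433
grip_force: 25.0
```

```bash
python3 -m jog '{"dp":[[0,0,0.5],[0,0,1],[0,0,1.5],[0,0,1.5]],"delta_rot":[[0,0,0],[0,0,0],[0,0,0],[0,0,0]],"gripper":[-0.5,-0.5,-0.5,-0.5]}'
python3 -m jog '{"dp":[[0,0,0.5],[0,0,1],[0,0,1],[0,0,1]],"delta_rot":[[0,0,0],[0,0,0],[0,0,0],[0,0,0]],"gripper":[-0.5,-0.5,-0.5,-0.5]}'
```

```text
time: 17.55
position: [0.5658, 0.2018, 0.1186]
tool_rot: [0.08, 0.997, 0.0, 0.0]
ft_force: [-1.0, -0.2, 0.7]
grip_width: 0.0433
grip_force: 25.0
time: 17.95
position: [0.5659, 0.2019, 0.1186]
tool_rot: [0.08, 0.997, 0.0, 0.001]
ft_force: [-2.7, 0.4, 7.2]
grip_width: 0.0433
grip_force: 25.0
```

The foot touched at z=0.1186, exactly as predicted, and force is now rising. Releasing gently.

```bash
python3 -m jog '{"dp":[[0,0,-0.5],[0,0,-1],[0,0,-1],[0,0,-1]],"delta_rot":[[0,0,0],[0,0,0],[0,0,0],[0,0,0]],"gripper":[-0.5,-0.5,-0.5,-0.5]}' 5
python3 -m jog '{"dp":[[0,0,0],[0,0,0],[0,0,0],[0,0,0],[0,0,0],[0,0,0],[0,0,0],[0,0,0],[0,0,0]],"delta_rot":[[0,0,0],[0,0,0],[0,0,0],[0,0,0],[0,0,0],[0,0,0],[0,0,0],[0,0,0],[0,0,0]],"gripper":[0.05,0.1,0.2,0.3,0.5,0.8,1,1,1]}'
python3 -m jog '{"dp":[[0,0,-10],[0,0,-30],[0,0,-60],[0,0,-90],[0,0,-120],[0,0,-150],[0,0,-150],[0,0,-150]],"delta_rot":[[0,0,0],[0,0,0],[0,0,0],[0,0,0],[0,0,0],[0,0,0],[0,0,0],[0,0,0]],"gripper":[1,1,1,1,1,1,1,1]}'
python3 - <<'E'
from h import *
o=robot.get_obs();im=robot.camera('wrist');s=robot.camera('scene')[95:275,90:380]
s=cv2.resize(s,None,fx=512/290,fy=512/290,interpolation=2)
cv2.imwrite('pics/w5.png',np.vstack([im[:270],s])[:,:,::-1])
for z in(.162,.032):print('axis pred',proj('wrist',[.564,.2025,z],o))
E
```

```text
time: 18.35
position: [0.5661, 0.202, 0.1185]
tool_rot: [0.08, 0.997, 0.0, 0.0]
ft_force: [-1.9, 0.5, 5.2]
grip_width: 0.0438
grip_force: 5.0
time: 19.25
position: [0.5657, 0.2018, 0.1181]
tool_rot: [0.08, 0.997, -0.0, -0.0]
ft_force: [-0.4, 0.7, 0.2]
grip_width: 0.0844
grip_force: 0.0
time: 20.05
position: [0.5658, 0.2018, 0.2693]
tool_rot: [0.08, 0.997, 0.0, 0.001]
ft_force: [0.5, -0.9, -0.7]
grip_width: 0.087
grip_force: 0.0
axis pred [[254.69124572 186.77560908]]
axis pred [[254.68339446 162.53775302]]
```

View pics/w5.png

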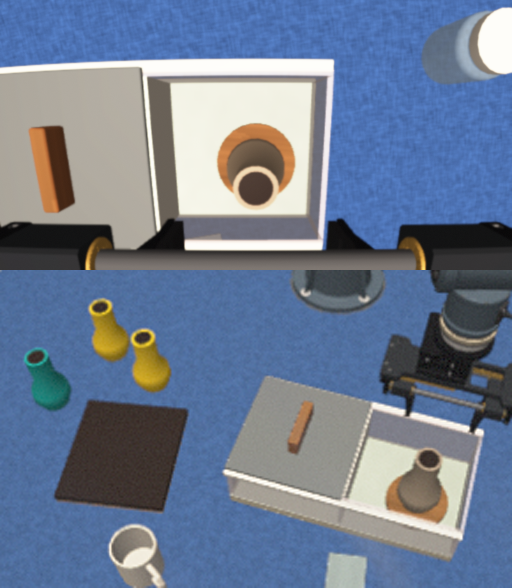

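The vase stands upright and centred on the bat: its rim is at (256,187) against a prediction of (255,187), and the bat is centred at about (256,162). The cover sits flush over the bowl bay, and the gripper is clear.

```bash
python3 -c "
from rig import robot
print(robot.hand_in())"
```

```text
the job is handed in; nothing more can be done
None
```

The job is handed in at about 20 s of the 64 s (no verdict was returned): the cover is at its stop over the bowl's bay, and the vase stands upright, centred on the bat in the open bay, released.

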